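# Unbolt the sample chamber and hold its lid open

### The arm

A 7-joint arm with a two-finger parallel gripper is mounted at the origin on the work surface. World frame = base frame: x ahead of the robot, y to its left, z up, the work surface at z = 0. Lengths are in m, angles in rad, forces in N, time in s.
With the tool pointing down it reaches from about 0.4 to 0.875 m from the base axis. Payload 19.3 kg.
Tool frame: the origin (TCP) lies midway between the tips of the shut fingers; the grasp point (between the pads) lies 19 mm behind it (pinch_z is the distance from the TCP to the grasp point, in m); z points along the fingers, y is the direction in which the jaws open and shut (so a half turn about z gives the same grasp; the last joint's range is limited). The gripper opens to 85 mm and grips with 20 to 120 N. Pads are 22 mm wide; open, the fingers measure 114 mm over their backs; the gripper's body (76 mm by 85 mm) begins 54 mm behind the grasp point. The pads swing forward as they close: fully open they stand 13 mm farther back than shut.
Start: joints at [1.264, 0.521, -0.036, 1.599, 0.021, 1.021, -0.113], TCP at [0.147, -0.608, 0.231] pointing down, gripper open.
Joint ranges: [-2.91, 2.91], [-0.3, 2.13], [-1.5, 1.42], [0.17, 2.43], [-1.26, 4.41], [0.16, 1.93], [-2.52, 2.52]. Speed limits (rad/s): [1.89, 1.89, 2.39, 2.39, 3.01, 3.01, 3.01].

### API

Orientations are given as a unit quaternion [x, y, z, w].
In Python, from workcell import * gives the robot as it stands.
- The arm moves only by the tool servo_tool, never from a script. Its argument "rows" is text: rows parted by semicolons, each of 7 numbers parted by spaces: the turn, a rotation vector about the world's x, y, z in rad, then the shift along the world's x, y, z in m, then the gripper command: -1 is shut, 1 is fully open, values between are in proportion. A call has 1 to 10 rows; each row shifts and turns the commanded pose from where the row before left it; what a row does not reach is not made up. A row lasts 1/10 s, in which the tool goes at most 50 mm and 8.59 degrees, less where a joint would pass 70% of its speed; a pose out of reach is approached as far as the arm can. A call with a gripper value outside its range is refused whole. The fingers move at their own pace and stop on an object; "squeeze" is the grip in N (left out, the last holds). Time passes only in rows, so rows that do not move let the fingers close. It gives the time, the measured TCP pose, the force and the opening at its end, in the units of the state.
- sense(): the state, without advancing time (a new reading comes with each control period).
- grab_frame(name): name is "scene" or "top" or "wrist"; returns a dict with "color" (384x512x3 uint8, blue, green, red), "intrinsics" (3x3 intrinsics, pixels), "extrinsics" (4x4, takes a point from world to camera coordinates); the wrist camera has in their place "T_tool_cam" (4x4, takes a point from camera to tool coordinates, whose origin is the TCP and whose axes are the flange's). Camera axes: x right, y up, looking along -z (the intrinsics and any distortion apply to the point x, -y, -z); pixel columns grow to the right and rows downward; lengths in m; the calibration is good to about 2 mm. The wrist camera is an equidistant fisheye: a pixel r from the principal point sees the ray r / f radians off the axis. A picture is of the moment at which its call begins: read the wrist's pose just before it. There is no depth.
- job_done(): hands the job in, once; it reports no verdict.
The state is a dict: "time_s": time; "qpos": joint angles; "qd": joint speeds; "effort": joint torques, N m; "tcp_pos": TCP position; "ee_rot": TCP orientation; "force": force on the tool from outside, world axes, zero at the start; "ft_torque": the same for the moment, N m; "opening": finger opening in m.
Only numpy, scipy, OpenCV 4.12 (cv2) and the standard library are available. Lean on these libraries where they do the work, as an engineer would, in place of code of your own. Each camera call takes 0.05 s, during which the arm holds its last target.

### The job

Undo the three captive wing bolts around the white sample chamber by turning each anticlockwise all the way to its end stop, then lift the lid by its handle and hold it open steadily at 50 degrees so that a colleague can reach the samples. The lid falls shut by itself, so finish while still holding it there with the gripper; do not let go and do not prop it on anything. Leave the bottles, jars and cap around it standing where they are.

Things in the scene. Friction and masses are not known exactly. Their poses are not given: they have to be found in the camera images.
- chamber: fixed white sample chamber, a box 200 (x) by 240 (y) by 90 mm high, walls 9 mm, with three aluminium bolt posts, 34 mm across, beside it; origin at the centre of the box's underside, z up, x from the front towards the hinge side, y to the left; its place and yaw vary
- lid (a joint): opening angle of the lid in rad: 0 shut, 0.87 = 50 degrees, stop at 1.9. Front edge swings up and towards +x about the chamber's y axis. No spring or friction: let go below 90 degrees it falls shut. The bolts' tongues block it until they are turned away
- lid_hinge (a point): point on the hinge axis at the middle of the far (+x) edge, 90 mm above the bench, fixed to the chamber, with the chamber's axes. The aluminium lid is a plate 200 by 240 by 12 mm, about 0.5 kg (varies by a quarter), between 90 and 102 mm height when shut
- lid_grip (a point): middle of the lid's steel handle bar: round, 12 mm thick, 100 mm long along the chamber's y, on two 12 mm uprights. Its axis is 138 mm above the bench when shut (30 mm clear beneath the bar), 130 mm in front of the hinge axis and 48 mm above it. It moves with the lid and has the lid's axes. The bar can roll between gripping fingers
- bolt_left (a joint): angle in rad of the captive bolt on the chamber's left side (chamber frame x -30, y +150 mm): 0 fully clamped, 1.4 = end stop, fully undone; grows anticlockwise seen from above; starts between 0 and 0.2; about 0.05 N m of friction, stays where it is left, cannot come out
- bolt_left_grip (a point): grip point on that bolt's upright axis, 134 mm above the bench, in its black wing: 44 mm long, 14 mm thick, from 112 to 148 mm height. The point's axes turn with the bolt: x along the wing and along the steel tongue below it (top at 110 mm, reach 42 mm, 14 mm wide), which points to the chamber's -y, over the lid, at joint value 0; y across the wing
- bolt_right (a joint): angle in rad of the captive bolt on the chamber's right side (chamber frame x -30, y -150 mm): 0 fully clamped, 1.4 = end stop, fully undone; grows anticlockwise seen from above; starts between 0 and 0.2; about 0.05 N m of friction, stays where it is left, cannot come out
- bolt_right_grip (a point): grip point on that bolt's upright axis, 134 mm above the bench, in its black wing: 44 mm long, 14 mm thick, from 112 to 148 mm height. The point's axes turn with the bolt: x along the wing and along the steel tongue below it (top at 110 mm, reach 42 mm, 14 mm wide), which points to the chamber's +y, over the lid, at joint value 0; y across the wing
- bolt_front (a joint): angle in rad of the captive bolt in front of the chamber (chamber frame x -135, y 0 mm): 0 fully clamped, 1.4 = end stop, fully undone; grows anticlockwise seen from above; starts between 0 and 0.2; about 0.05 N m of friction, stays where it is left, cannot come out
- bolt_front_grip (a point): grip point on that bolt's upright axis, 134 mm above the bench, in its black wing: 44 mm long, 14 mm thick, from 112 to 148 mm height. The point's axes turn with the bolt: x along the wing and along the steel tongue below it (top at 110 mm, reach 42 mm, 14 mm wide), which points to the chamber's +x, over the lid, at joint value 0; y across the wing
- bottle_a: loose bystander: open clear glass laboratory bottle with a blue pouring ring, 80 mm across, 143 mm tall; origin at the centre of its underside
- bottle_b: loose bystander: open clear glass laboratory bottle with a blue pouring ring, 80 mm across, 143 mm tall; origin at the centre of its underside
- bottle_c: loose bystander: open clear glass laboratory bottle with a blue pouring ring, 80 mm across, 143 mm tall; origin at the centre of its underside
- jar_a: loose bystander: low clear jar with a wide white screw lid, 76 mm across, 75 mm tall; origin at the centre of its underside
- jar_b: loose bystander: low clear jar with a wide white screw lid, 76 mm across, 75 mm tall; origin at the centre of its underside
- jar_c: loose bystander: low clear jar with a wide white screw lid, 76 mm across, 75 mm tall; origin at the centre of its underside
- cap: loose bystander: white screw cap, 44 mm across, 22 mm tall; origin at the centre of its underside

How it is judged:
By the outcome, as a careful person would: the job done as asked, in the order asked, and still so for the second after the job is handed in, while the arm keeps its last pose, push and grip.
It also fails if it takes over 67 s, if anything falls off the work surface, if the arm or the gripper's body presses on something with over 40 N, if the wrist force passes 120 N, or if a joint passes its speed limit or range.

## Working session

There is one attempt and no reset: what is moved stays moved. The work goes in short steps, Python scripts to look and compute and a tool call to move; the robot and the scene stay as the last step left them, time stands still between calls to the robot, and variables do not carry over. Pictures are saved under pics/ and viewed, and the job is handed in when it is done.

Besides the shell and the picture viewer there is one more tool, called after "Request:" as name(argument=value, ...), one argument or row to a line, values as JSON. servo_tool: Moves the arm, as the interface text tells. Its arguments: {"type":"object","properties":{"rows":{"type":"string"},"squeeze":{"type":"number"}},"required":["rows"]}

```bash
mkdir -p pics; ls
python3 - <<'E'
from workcell import *
import cv2
s=sense();print({k:(s[k]) for k in s})
for n in("scene","top","wrist"):
    f=grab_frame(n);cv2.imwrite(f"pics/{n}0.png",f["color"])
    print(n,[ (k,f[k]) for k in f if k!="color"])
E
```

```text
pics
{'time_s': 0.0, 'qpos': array([ 1.26382555,  0.52204594, -0.03631044,  1.60001319,  0.02122559,
        1.02109042, -0.11280998]), 'qd': array([ 0.00099591,  0.00014217, -0.00046687,  0.00010315, -0.00024964,
        0.00035976,  0.00050657]), 'effort': array([-1.19516029e-03, -9.27091670e+01,  1.97974026e+00, -3.69934058e+01,
        1.78511767e-02,  8.08464159e-03, -9.64827927e-05]), 'tcp_pos': array([ 0.14646972, -0.60724298,  0.23070418]), 'ee_rot': array([ 9.93001711e-01,  1.18098517e-01, -1.25351230e-04, -5.72130824e-04]), 'force': array([ 0.96837765,  0.69285391, -0.76263132]), 'ft_torque': array([-0.01891612,  0.02657267, -0.02898921]), 'opening': 0.08520020555387672}
scene [('intrinsics', array([[407.33833776,   0.        , 257.05408344],
       [  0.        , 407.33833776, 194.46690334],
       [  0.        ,   0.        ,   1.        ]])), ('extrinsics', array([[ 0.76508318,  0.643852  , -0.01011602, -0.46933164],
       [-0.52183708,  0.62914514,  0.57607504,  0.20158724],
       [ 0.37727151, -0.4354664 ,  0.81733421, -1.44221486],
       [ 0.        ,  0.        , 
[... 303 characters left out ...]
 0.01080071,  0.17773686, -0.58037432],
       [-0.1776562 , -0.00802572,  0.98405989, -1.08682825],
       [ 0.        ,  0.        ,  0.        ,  1.        ]]))]
wrist [('intrinsics', array([[297.31863964,   0.        , 260.60248586],
       [  0.        , 297.31863964, 192.40719406],
       [  0.        ,   0.        ,   1.        ]])), ('T_tool_cam', array([[ 2.51929900e-04,  9.55347570e-01,  2.95484275e-01,
         7.53589804e-02],
       [ 9.99999896e-01, -1.28429186e-04, -4.37367990e-04,
        -5.70455704e-04],
       [-3.79889641e-04,  2.95484355e-01, -9.55347503e-01,
        -1.41728712e-01],
       [ 0.00000000e+00,  0.00000000e+00,  0.00000000e+00,
         1.00000000e+00]]))]
```

View pics/scene0.png

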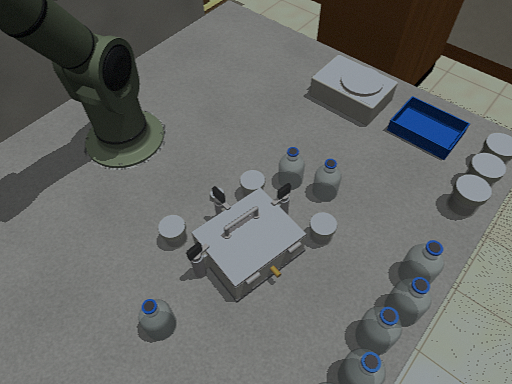

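View pics/top0.png

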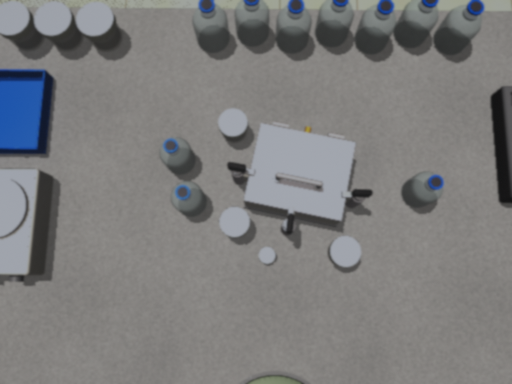

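View pics/wrist0.png

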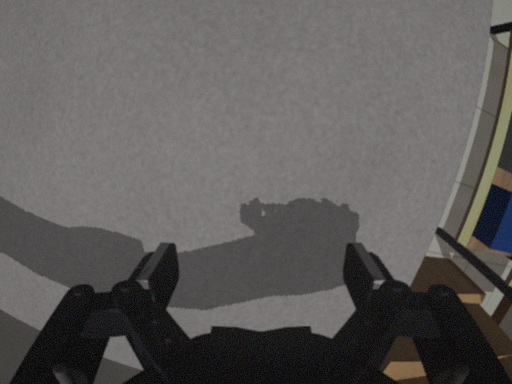

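Run:
```python
import cv2
a=cv2.imread("pics/top0.png")[90:280,150:460];cv2.imwrite("pics/topc.png",cv2.resize(a,None,fx=2.58,fy=2.58,interpolation=cv2.INTER_CUBIC))
a=cv2.imread("pics/scene0.png")[140:310,140:350];cv2.imwrite("pics/scenec.png",cv2.resize(a,None,fx=3.5,fy=3.5,interpolation=cv2.INTER_CUBIC))
```

```text
(no output)
```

View pics/topc.png

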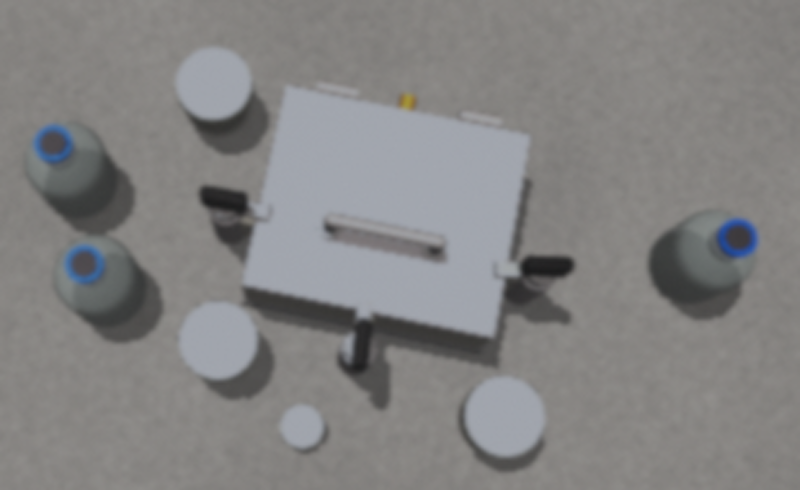

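View pics/scenec.png

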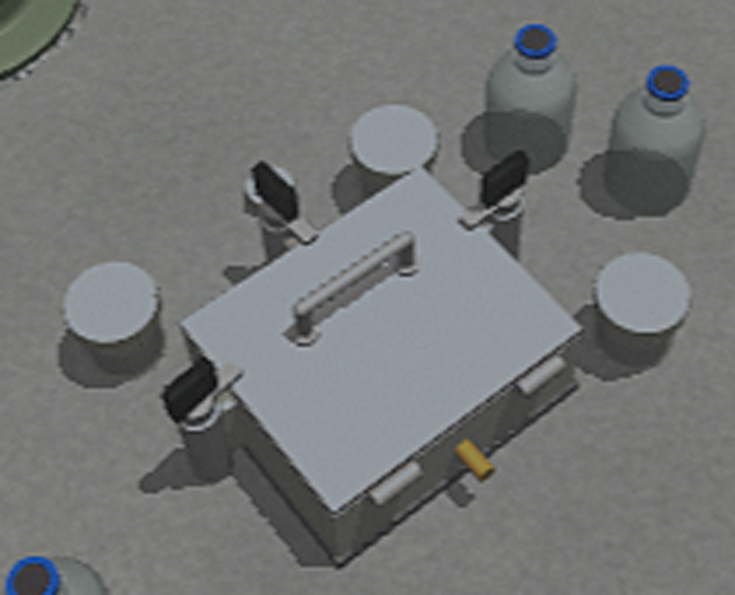

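```bash
cat > h.py <<'E'
import numpy as np,cv2
from workcell import *
def cast(f,px,z):
    px=np.atleast_2d(np.array(px,float));K=f["intrinsics"];E=f["extrinsics"];R=E[:3,:3];t=E[:3,3]
    d=np.c_[(px[:,0]-K[0,2])/K[0,0],-(px[:,1]-K[1,2])/K[1,1],-np.ones(len(px))]
    o=-R.T@t;D=d@R
    return o+D*((z-o[2])/D[:,2])[:,None]
def proj(f,P):
    P=np.atleast_2d(P);c=P@f["extrinsics"][:3,:3].T+f["extrinsics"][:3,3];K=f["intrinsics"]
    return np.c_[K[0,0]*c[:,0]/-c[:,2]+K[0,2],K[1,1]*-c[:,1]/-c[:,2]+K[1,2]]
E
python3 - <<'E'
from h import *
f=grab_frame("top");im=f["color"];g=cv2.cvtColor(im,cv2.COLOR_BGR2GRAY)
m=(g>140).astype(np.uint8)*255
m=cv2.morphologyEx(m,cv2.MORPH_CLOSE,np.ones((5,5)));m=cv2.morphologyEx(m,cv2.MORPH_OPEN,np.ones((9,9)))
cs,_=cv2.findContours(m,cv2.RETR_EXTERNAL,cv2.CHAIN_APPROX_NONE)
vis=im.copy()
for c in cs:
    a=cv2.contourArea(c)
    M=cv2.moments(c);p=(M["m10"]/a,M["m01"]/a) if a else 0
    if 100<a<3000: print("jar",a,np.round(p,1),cast(f,p,.075)[0][:2].round(3))
    if a>5000:
        w=cast(f,c[:,0],.102)[:,:2]
        h=cv2.convexHull((w*1e4).astype(np.float32));r=cv2.minAreaRect(h);print("lid",a,np.array(r[0])/1e4,np.array(r[1])/1e4,r[2])
        q=cv2.approxPolyDP(cv2.convexHull(c),8,True)[:,0];print(q.tolist(),cast(f,q,.102)[:,:2].round(4).tolist())
d=(g<45).astype(np.uint8)*255
cs,_=cv2.findContours(d,cv2.RETR_EXTERNAL,cv2.CHAIN_APPROX_NONE)
for c in cs:
    if cv2.contourArea(c)<40: continue
    r=cv2.minAreaRect(c);w=cast(f,c[:,0],.14)[:,:2]
    rr=cv2.minAreaRect((w*1e4).astype(np.float32));print("dark",np.round(r[0],1),np.array(rr[0])/1e4,np.array(rr[1])/1e4,rr[2])
b=cv2.inRange(cv2.cvtColor(im,cv2.COLOR_BGR2HSV),(105,120,60),(125,255,255))
cs,_=cv2.findContours(b,cv2.RETR_EXTERNAL,cv2.CHAIN_APPROX_NONE)
for c in cs:
    if 20<cv2.contourArea(c)<1000:
        p=c[:,0].mean(0);print("bottle",p.round(1),cast(f,p,.14)[0][:2].round(3))
E
```

```text
jar 163.5 [266.5 254.5] [0.427 0.025]
jar 696.5 [345.5 250.5] [ 0.439 -0.165]
jar 688.0 [233.5 220.9] [0.507 0.106]
lid 7764.0 [ 0.63368574 -0.0541823 ] [0.2421439  0.21028972] 78.7383804321289
[[260, 124], [354, 142], [340, 218], [246, 200]] [[0.746, 0.0443], [0.7021, -0.187], [0.5139, -0.149], [0.5549, 0.0757]]
jar 607.5 [232.1 121.1] [0.762 0.115]
jar 264.5 [497.8   5. ] [ 1.093 -0.584]
jar 214.0 [450.5   4.3] [ 1.094 -0.459]
jar 211.0 [362.7   4.2] [ 1.092 -0.225]
jar 171.5 [316.2   3.6] [ 1.093 -0.102]
jar 148.5 [276.2   3.8] [1.091 0.005]
jar 174.5 [229.3   3.7] [1.091 0.131]
dark [289.6 224.4] [ 0.49287705 -0.02735855] [0.01121087 0.041138  ] 79.49382019042969
dark [361.5 193. ] [ 0.56801572 -0.19337249] [0.01414731 0.0397502 ] 0.6307200193405151
dark [236.5 167.3] [0.62625776 0.09787371] [0.03772982 0.01423718] 80.92874145507812
dark [500.6 146. ] [ 0.68877222 -0.52451523] [0.27659851 0.02767914] 0.191692054271698
dark [ 39.3 121.8] [0.7587834  0.60388921] [0.10791744 0.20543269] 88.57466125488281
dark [21. 75.] [0.85237119 0.63061421] [0.02087973 0.10417966] 0.5280852317810059
bottle [182.5 192.1] [0.566 0.222]
bottle [435.4 181.9] [ 0.596 -0.366]
bottle [170.4 145.5] [0.678 0.256]
bottle [475.3   6.8] [ 1.045 -0.491]
bottle [429.7   2.9] [ 1.055 -0.378]
bottle [385.2   6.1] [ 1.045 -0.266]
bottle [340.    2.5] [ 1.054 -0.153]
bottle [295.7   6. ] [ 1.043 -0.042]
bottle [251.   2.] [1.053 0.07 ]
bottle [206.1   5.8] [1.042 0.183]
```

Run:
```python
from h import *
f=grab_frame("scene");t=grab_frame("top")
q=np.array([[420,170],[182,325],[335,508],[582,327]])/3.5+140
w=cast(f,q,.102)[:,:2];print("scene corners",w.round(4).tolist(),w.mean(0))
q=np.array([[287,88],[530,132],[496,338],[244,288]])/2.58+[150,90]
w=cast(t,q,.102)[:,:2];print("top corners",w.round(4).tolist(),w.mean(0))
e=[w[0]-w[3],w[1]-w[2]];print([np.degrees(np.arctan2(*v[::-1])) for v in e],[np.linalg.norm(v) for v in e])
e=[w[0]-w[1],w[3]-w[2]];print([np.degrees(np.arctan2(*v[::-1]))-90 for v in e],[np.linalg.norm(v) for v in e])
# dark wings: centroid rays of both views, triangulate
def blobs(f,th):
    g=cv2.cvtColor(f["color"],cv2.COLOR_BGR2GRAY);o=[]
    n,l,s,c=cv2.connectedComponentsWithStats((g<th).astype(np.uint8))
    for i in range(1,n):
        if 40<s[i,4]<500:o.append((c[i].round(1).tolist(),int(s[i,4])))
    return o
bt=blobs(t,60);bs=blobs(f,45);print(bt,bs)
def ray(f,p):
    a=cast(f,p,0)[0];b=cast(f,p,.3)[0];return a,(b-a)/np.linalg.norm(b-a)
for p,_ in bt:
    for s,_ in bs:
        a,u=ray(t,p);b,v=ray(f,s);n=np.cross(u,v)
        k=np.linalg.lstsq(np.c_[u,-v],b-a,rcond=None)[0];P=(a+k[0]*u+b+k[1]*v)/2
        if abs((b-a)@n)/np.linalg.norm(n)<.008 and .1<P[2]<.17: print(p,s,P.round(4),(b-a)@n/np.linalg.norm(n))
```

```text
scene corners [[0.5603, 0.0781], [0.5137, -0.1524], [0.7037, -0.188], [0.7514, 0.0431]] [ 0.63225619 -0.05480219]
top corners [[0.7458, 0.0412], [0.7043, -0.1906], [0.5068, -0.1542], [0.5509, 0.0791]] [ 0.62692606 -0.05610153]
[np.float64(-10.987738135173542), np.float64(-10.441726327236523)] [np.float64(0.19852055996478296), np.float64(0.2008629140561154)]
[np.float64(-10.141598318261828), np.float64(-10.711574519962284)] [np.float64(0.23547246749433454), np.float64(0.23736368299529986)]
[([296.0, 5.0], 54), ([384.6, 6.9], 98), ([428.2, 2.4], 60), ([474.2, 7.9], 126), ([67.9, 38.2], 493), ([107.7, 39.2], 448), ([253.2, 35.4], 423), ([330.8, 35.7], 485), ([214.6, 42.6], 324), ([291.6, 42.4], 433), ([235.5, 138.2], 60), ([186.2, 166.1], 113), ([236.5, 167.2], 124), ([239.8, 180.0], 56), ([361.1, 193.0], 128), ([411.6, 200.1], 135), ([350.7, 203.2], 68), ([266.9, 209.1], 167), ([304.8, 221.3], 305)] [([121.0, 163.7], 74), ([283.7, 190.4], 121), ([218.3, 194.6], 112), ([194.1, 250.7], 147)]
[236.5, 167.2] [283.7, 190.4] [0.6288 0.0989 0.1312] 0.001041055830828873
[361.1, 193.0] [194.1, 250.7] [ 0.5697 -0.1946  0.1304] -0.00010483084252403751
```

Request:
servo_tool(
  rows="0 0 0.112 0.035 0.034 0 0;0 0 0.112 0.035 0.034 0 0;0 0 0.112 0.035 0.034 0 0;0 0 0.112 0.035 0.034 0 0;0 0 0.112 0.035 0.034 0 0;0 0 0.112 0.035 0.034 0 0;0 0 0.112 0.035 0.034 0 0;0 0 0.112 0.035 0.034 0 0;0 0 0.112 0.035 0.034 0 0;0 0 0.112 0.035 0.034 0 0",
  squeeze=50,
)

```text
time_s: 1.3
tcp_pos: [0.4978, -0.2661, 0.2315]
ee_rot: [0.777, 0.629, 0.0, 0.0]
force: [0.5, -1.1, 0.6]
opening: 0.0429
```

Request:
servo_tool(
  rows="0 0 0.112 0.036 0.036 0 0;0 0 0.112 0.036 0.036 0 0;0 0 0 0 0 0 0;0 0 0 0 0 0 0",
)

```text
time_s: 1.7
tcp_pos: [0.5677, -0.1959, 0.2309]
ee_rot: [0.703, 0.711, -0.0, -0.0]
force: [0.1, -0.8, -0.8]
opening: 0.0424
```

```bash
cat >> h.py <<'E'
def wproj(P):
    from scipy.spatial.transform import Rotation as Rn
    s=sense();f=grab_frame("wrist");Rt=Rn.from_quat(s["ee_rot"]).as_matrix()
    T=f["T_tool_cam"];P=np.atleast_2d(P)
    tl=(P-s["tcp_pos"])@Rt;c=(tl-T[:3,3])@T[:3,:3]
    v=np.c_[c[:,0],-c[:,1],-c[:,2]];th=np.arctan2(np.hypot(v[:,0],v[:,1]),v[:,2]);ph=np.arctan2(v[:,1],v[:,0])
    K=f["intrinsics"];return np.c_[K[0,2]+K[0,0]*th*np.cos(ph),K[1,2]+K[1,1]*th*np.sin(ph)],f
def st():
    from scipy.spatial.transform import Rotation as Rn
    s=sense();M=Rn.from_quat(s["ee_rot"]).as_matrix()
    print("t",round(s["time_s"],2),"tcp",s["tcp_pos"].round(4),"ydir",np.degrees(np.arctan2(M[1,1],M[0,1])).round(1),"z",M[:,2].round(3),"q",s["qpos"].round(2),"F",s["force"].round(1),"T",s["ft_torque"].round(2),"op",round(s["opening"],4))
def wlook(name,P,draw=True):
    px,f=wproj(P);im=f["color"].copy()
    for u,v in px: cv2.drawMarker(im,(int(round(u)),int(round(v))),(0,0,255),cv2.MARKER_CROSS,8,1)
    cv2.imwrite(f"pics/{name}.png",im);print(px.round(0).tolist())
E
python3 - <<'E'
from h import *
st()
wlook("w1",[[.5697,-.1946,.148],[.5697-.0,-.1946+.022,.148],[.5697-.0,-.1946-.022,.148]])
t=grab_frame("top");cv2.imwrite("pics/t1.png",t["color"])
E
```

```text
t 1.7 tcp [ 0.5677 -0.1959  0.2309] ydir 0.7 z [-0.001  0.    -1.   ] q [ 0.56  0.52 -0.47  1.65  0.26  1.04  0.02] F [ 0.1 -0.8 -0.8] T [-0.07 -0.02  0.02] op 0.0424
[[263.0, 199.0], [264.0, 172.0], [263.0, 224.0]]
```

View pics/w1.png

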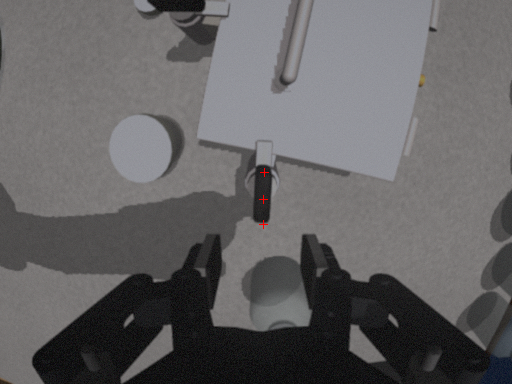

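Request:
servo_tool(
  rows="0 0 0 0.002 0.001 -0.03 0;0 0 0 0 0 -0.04 0;0 0 0 0 0 -0.03 0;0 0 0 0 0 -0.014 0;0 0 0 0 0 0 0;0 0 0 0 0 0 -1;0 0 0 0 0 0 -1;0 0 0 0 0 0 -1;0 0 0 0 0 0 -1;0 0 0 0 0 0 -1",
)

```text
time_s: 2.8
tcp_pos: [0.5693, -0.1965, 0.1191]
ee_rot: [0.704, 0.71, -0.0, 0.001]
force: [-6.2, -0.8, 10.2]
opening: 0.0132
```

Run:
```python
from h import *
st();wlook("w2",[[0.5697,-.1946,.148]])
```

```text
t 2.8 tcp [ 0.5693 -0.1965  0.1191] ydir 0.5 z [ 0.001 -0.001 -1.   ] q [ 0.52  0.65 -0.42  1.74  0.35  0.82 -0.05] F [-6.2 -0.8 10.2] T [-0.04  1.43 -0.02] op 0.0132
[[262.0, 276.0]]
```

View pics/w2.png

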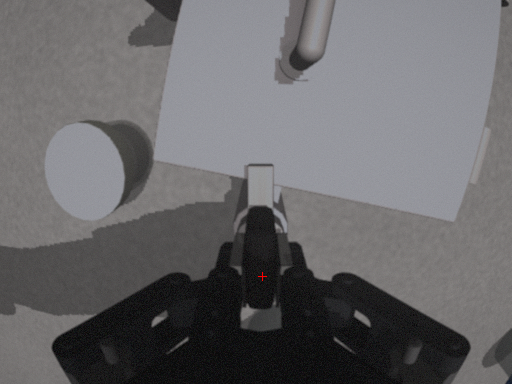

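Request:
servo_tool(
  rows="0 0 0 -0.001 0.001 0.003 -1;0 0 0 0 0 0 -1;0 0 0.1 0 0 0 -1;0 0 0.1 0 0 0 -1;0 0 0.1 0 0 0 -1;0 0 0.1 0 0 0 -1;0 0 0 0 0 0 -1",
)

```text
time_s: 3.55
tcp_pos: [0.5689, -0.1961, 0.12]
ee_rot: [0.547, 0.837, 0.0, 0.001]
force: [13.2, -7.6, -30.0]
opening: 0.0133
```

Run:
```python
from h import *
st()
```

```text
t 3.55 tcp [ 0.5689 -0.1961  0.12  ] ydir 23.7 z [ 0.002 -0.001 -1.   ] q [ 0.59  0.67 -0.53  1.74  0.43  0.85  0.29] F [ 13.2  -7.6 -30. ] T [-1.53 -2.58  0.01] op 0.0133
```

Request:
servo_tool(
  rows="0 0 0 0.001 -0.0005 -0.002 -1;0 0 0.1 0 0 0 -1;0 0 0.1 0 0 0 -1;0 0 0.1 0 0 0 -1;0 0 0.1 0 0 0 -1;0 0 0 0 0 0 -1",
)

```text
time_s: 4.15
tcp_pos: [0.5697, -0.196, 0.1196]
ee_rot: [0.371, 0.929, -0.0, 0.001]
force: [-2.5, -2.3, 7.7]
opening: 0.0135
```

Run:
```python
from h import *
st();wlook("w3",[[0.5697,-.1946,.148]])
```

```text
t 4.15 tcp [ 0.5697 -0.196   0.1196] ydir 46.5 z [ 0.001 -0.001 -1.   ] q [ 0.65  0.69 -0.62  1.73  0.5   0.88  0.62] F [-2.5 -2.3  7.7] T [-0.35  0.61  0.07] op 0.0135
[[262.0, 277.0]]
```

Request:
servo_tool(
  rows="0 0 0.1 0 0 0 -1;0 0 0.1 0 0 0 -1;0 0 0.1 0 0 0 -1;0 0 0.1 0 0 0 -1;0 0 0.04 0 0 0 -1;0 0 0 0 0 0 -1",
)

```text
time_s: 4.8
tcp_pos: [0.5699, -0.1958, 0.1196]
ee_rot: [0.161, 0.987, -0.0, 0.001]
force: [0.1, 0.4, 6.0]
opening: 0.0131
```

Run:
```python
from h import *
st();wlook("w4",[[0.5697,-.1946,.148]])
```

```text
t 4.8 tcp [ 0.5699 -0.1958  0.1196] ydir 71.5 z [ 0.002 -0.001 -1.   ] q [ 0.72  0.72 -0.73  1.73  0.58  0.92  0.99] F [0.1 0.4 6. ] T [ 0.12  0.32 -1.13] op 0.0131
[[262.0, 277.0]]
```

View pics/w4.png

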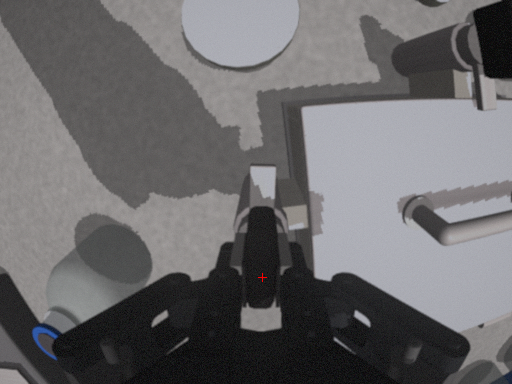

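Request:
servo_tool(
  rows="0 0 0 0 0 0 0;0 0 0 0 0 0 0;0 0 0 0 0 0 0;0 0 0 0 0 0.03 0;0 0 0 0 0 0.04 0;0 0 0 0 0 0.04 0;0 0 -0.14 -0.0036 0.008 0 0;0 0 -0.14 -0.0036 0.008 0 0;0 0 -0.14 -0.0036 0.008 0 0;0 0 -0.14 -0.0036 0.008 0 0",
)

```text
time_s: 5.85
tcp_pos: [0.5548, -0.163, 0.2285]
ee_rot: [0.429, 0.903, 0.0, 0.0]
force: [-0.4, 0.3, 0.0]
opening: 0.0428
```

Request:
servo_tool(
  rows="0 0 -0.14 -0.0036 0.008 0 0;0 0 -0.14 -0.0036 0.008 0 0;0 0 -0.14 -0.0036 0.008 0 0;0 0 -0.14 -0.0036 0.008 0 0;0 0 -0.14 -0.0036 0.008 0 0;0 0 -0.14 -0.0036 0.008 0 0;0 0 -0.14 -0.0036 0.008 0 0;0 0 -0.14 -0.0036 0.008 0 0;0 0 -0.14 -0.0036 0.008 0 0;0 0 -0.14 -0.0036 0.008 0 0",
)

```text
time_s: 6.85
tcp_pos: [0.5188, -0.0829, 0.2284]
ee_rot: [0.91, 0.414, 0.0, 0.0]
force: [-0.6, -0.5, -0.5]
opening: 0.043
```

Request:
servo_tool(
  rows="0 0 -0.14 -0.0036 0.008 0 0;0 0 -0.14 -0.0036 0.008 0 0;0 0 -0.14 -0.0036 0.008 0 0;0 0 -0.14 -0.0036 0.008 0 0;0 0 -0.14 -0.0036 0.008 0 0;0 0 -0.14 -0.0036 0.008 0 0;0 0 -0.14 -0.0036 0.008 0 0;0 0 0 0 0 0 0;0 0 0 0 0 0 0",
)

```text
time_s: 7.75
tcp_pos: [0.4939, -0.0273, 0.2284]
ee_rot: [0.998, -0.057, 0.0, 0.0]
force: [1.0, -0.3, -1.4]
opening: 0.0426
```

Run:
```python
from h import *
st();P=np.array([.4961,-.0282,.148]);d=.022*np.array([.983,-.182,0])
wlook("w5",[P,P+d,P-d])
t=grab_frame("top");cv2.imwrite("pics/t5.png",t["color"])
```

```text
t 7.75 tcp [ 0.4939 -0.0273  0.2284] ydir -96.6 z [ 0. -0. -1.] q [ 0.11  0.32 -0.21  1.93  0.09  0.89 -1.84] F [ 1.  -0.3 -1.4] T [-0.   -0.02 -0.02] op 0.0426
[[262.0, 197.0], [264.0, 170.0], [260.0, 223.0]]
```

View pics/w5.png

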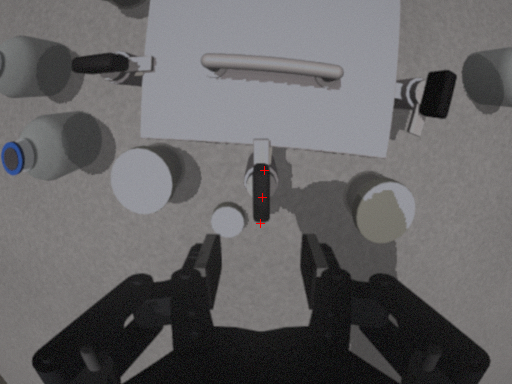

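View pics/t5.png

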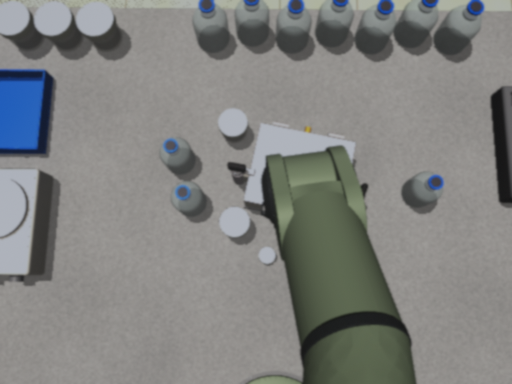

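Request:
servo_tool(
  rows="0 0 0 0.003 -0.001 -0.03 0;0 0 0 0 0 -0.04 0;0 0 0 0 0 -0.03 0;0 0 0 0 0 -0.008 0;0 0 0 0 0 0 0;0 0 0 0 0 0 -1;0 0 0 0 0 0 -1;0 0 0 0 0 0 -1;0 0 0 0 0 0 -1;0 0 0 0 0 0 -1",
)

```text
time_s: 8.85
tcp_pos: [0.4977, -0.0281, 0.1219]
ee_rot: [0.998, -0.059, 0.001, -0.0]
force: [-0.3, 1.0, 7.7]
opening: 0.0134
```

Run:
```python
from h import *
st();wlook("w6",[[0.497,-.028,.148]])
```

```text
t 8.85 tcp [ 0.4977 -0.0281  0.1219] ydir -96.8 z [ 0.003  0.    -1.   ] q [ 0.08  0.49 -0.19  2.02  0.15  0.64 -1.89] F [-0.3  1.   7.7] T [ 0.38  0.26 -0.01] op 0.0134
[[262.0, 276.0]]
```

View pics/w6.png

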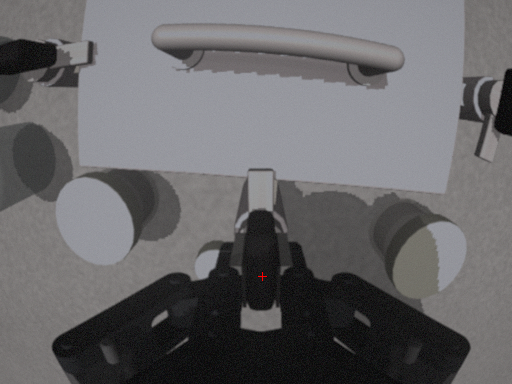

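Request:
servo_tool(
  rows="0 0 0.1 0 0 0 -1;0 0 0.1 0 0 0 -1;0 0 0.1 0 0 0 -1;0 0 0.1 0 0 0 -1;0 0 0.1 0 0 0 -1;0 0 0.1 0 0 0 -1;0 0 0 0 0 0 -1",
)

```text
time_s: 9.6
tcp_pos: [0.4975, -0.027, 0.1218]
ee_rot: [0.971, 0.241, 0.001, -0.0]
force: [-2.9, 10.7, 10.7]
opening: 0.0131
```

Run:
```python
from h import *
st()
```

```text
t 9.6 tcp [ 0.4975 -0.027   0.1218] ydir -62.2 z [ 0.003  0.001 -1.   ] q [ 0.2   0.5  -0.35  2.01  0.27  0.67 -1.4 ] F [-2.9 10.7 10.7] T [2.2  0.71 0.09] op 0.0131
```

Request:
servo_tool(
  rows="0 0 0.1 0 0.001 0.001 -1;0 0 0.1 0 0 0 -1;0 0 0.1 0 0 0 -1;0 0 0.1 0 0 0 -1;0 0 0.1 0 0 0 -1;0 0 0.1 0 0 0 -1;0 0 0 0 0 0 -1",
)

```text
time_s: 10.3
tcp_pos: [0.4967, -0.0261, 0.122]
ee_rot: [0.856, 0.517, 0.001, -0.0]
force: [-1.7, 10.8, -5.7]
opening: 0.013
```

Run:
```python
from h import *
st()
```

```text
t 10.3 tcp [ 0.4967 -0.0261  0.122 ] ydir -27.8 z [ 0.001  0.001 -1.   ] q [ 0.32  0.52 -0.51  2.01  0.38  0.7  -0.91] F [-1.7 10.8 -5.7] T [2.24 0.48 0.04] op 0.013
```

Request:
servo_tool(
  rows="0 0 0.08 0 0.001 0 -1;0 0 0.07 0 0 0 -1;0 0 0.05 0 0 0 -1;0 0 0 0 0 0 -1",
)

```text
time_s: 10.7
tcp_pos: [0.4965, -0.026, 0.122]
ee_rot: [0.802, 0.598, 0.0, -0.0]
force: [-3.7, 5.9, -1.7]
opening: 0.0134
```

Run:
```python
from h import *
st();wlook("w7",[[0.497,-.028,.148]])
```

```text
t 10.7 tcp [ 0.4965 -0.026   0.122 ] ydir -16.6 z [-0.     0.001 -1.   ] q [ 0.36  0.53 -0.56  2.01  0.42  0.72 -0.75] F [-3.7  5.9 -1.7] T [ 1.48  0.82 -1.68] op 0.0134
[[263.0, 279.0]]
```

View pics/w7.png

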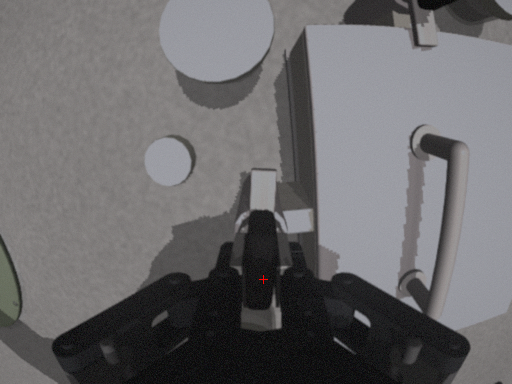

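Request:
servo_tool(
  rows="0 0 0 0 0 0 0;0 0 0 0 0 0 0;0 0 0 0 0 0 0;0 0 0 0 0 0.03 0;0 0 0 0 0 0.04 0;0 0 0 0 0 0.04 0",
)

```text
time_s: 11.35
tcp_pos: [0.4964, -0.0262, 0.2328]
ee_rot: [0.802, 0.598, -0.0, -0.0]
force: [0.3, -0.7, 0.8]
opening: 0.0425
```

Request:
servo_tool(
  rows="0 0 0.02 0.022 0.021 0 0;0 0 0.02 0.022 0.021 0 0;0 0 0.02 0.022 0.021 0 0;0 0 0.02 0.022 0.021 0 0;0 0 0.02 0.022 0.021 0 0;0 0 0.02 0.022 0.02 0 0;0 0 0 0 0 0 0;0 0 0 0 0 0 0",
)

```text
time_s: 12.15
tcp_pos: [0.6286, 0.099, 0.2311]
ee_rot: [0.764, 0.645, -0.0, -0.0]
force: [0.3, -1.0, 0.3]
opening: 0.0427
```

Run:
```python
from h import *
st();P=np.array([.6288,.0989,.148]);d=.022*np.array([.16,.987,0])
wlook("w8",[P,P+d,P-d])
```

```text
t 12.15 tcp [0.6286 0.099  0.2311] ydir -9.7 z [-0. -0. -1.] q [ 0.16  0.61 -0.63  1.54  0.38  1.12 -0.73] F [ 0.3 -1.   0.3] T [-0.02  0.03  0.04] op 0.0427
[[261.0, 200.0], [261.0, 173.0], [261.0, 225.0]]
```

View pics/w8.png

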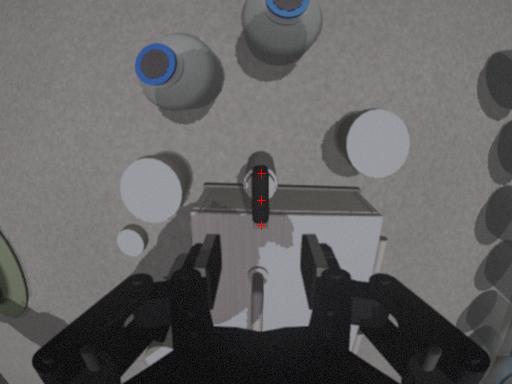

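Request:
servo_tool(
  rows="0 0 0 0 0.001 -0.03 0;0 0 0 0 0 -0.04 0;0 0 0 0 0 -0.03 0;0 0 0 0 0 -0.009 0;0 0 0 0 0 0 0;0 0 0 0 0 0 -1;0 0 0 0 0 0 -1;0 0 0 0 0 0 -1;0 0 0 0 0 0 -1;0 0 0 0 0 0 -1",
)

```text
time_s: 13.2
tcp_pos: [0.6286, 0.0999, 0.1242]
ee_rot: [0.765, 0.645, 0.0, 0.0]
force: [-9.7, -1.4, 13.5]
opening: 0.013
```

Run:
```python
from h import *
st();wlook("w9",[[0.6288,.099,.148]])
```

```text
t 13.2 tcp [0.6286 0.0999 0.1242] ydir -9.7 z [ 0.001 -0.    -1.   ] q [ 0.13  0.72 -0.58  1.64  0.47  0.93 -0.8 ] F [-9.7 -1.4 13.5] T [-0.13  1.98 -0.05] op 0.013
[[262.0, 275.0]]
```

View pics/w9.png

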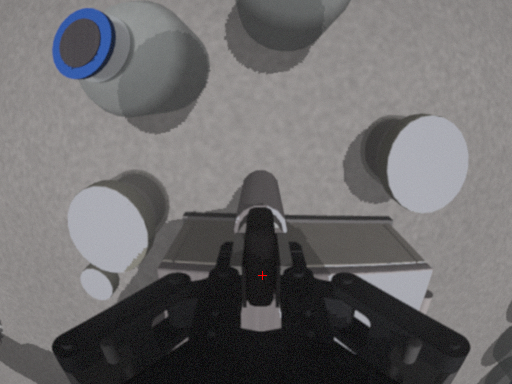

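Request:
servo_tool(
  rows="0 0 0.1 -0.001 0 0.001 -1;0 0 0.1 0 0 0 -1;0 0 0.1 0 0 0 -1;0 0 0.1 0 0 0 -1;0 0 0.1 0 0 0 -1;0 0 0.1 0 0 0 -1;0 0 0 0 0 0 -1",
)

```text
time_s: 13.95
tcp_pos: [0.6278, 0.0999, 0.1243]
ee_rot: [0.539, 0.842, 0.0, 0.0]
force: [-3.3, 1.4, 3.7]
opening: 0.013
```

Run:
```python
from h import *
st()
```

```text
t 13.95 tcp [0.6278 0.0999 0.1243] ydir 24.7 z [ 0.001  0.    -1.   ] q [ 0.21  0.76 -0.72  1.63  0.58  0.98 -0.28] F [-3.3  1.4  3.7] T [ 0.39  0.85 -0.  ] op 0.013
```

Request:
servo_tool(
  rows="0 0 0.1 0 0 0 -1;0 0 0.1 0 0 0 -1;0 0 0.1 0 0 0 -1;0 0 0.1 0 0 0 -1;0 0 0.1 0 0 0 -1;0 0 0.1 0 0 0 -1;0 0 0.1 0 0 0 -1;0 0 0.08 0 0 0 -1;0 0 0 0 0 0 -1",
)

```text
time_s: 14.85
tcp_pos: [0.6272, 0.0994, 0.1243]
ee_rot: [0.18, 0.984, -0.0, -0.0]
force: [-10.2, -2.1, 10.3]
opening: 0.0128
```

Run:
```python
from h import *
st()
```

```text
t 14.85 tcp [0.6272 0.0994 0.1243] ydir 69.3 z [-0.001 -0.001 -1.   ] q [ 0.3   0.82 -0.89  1.63  0.72  1.05  0.4 ] F [-10.2  -2.1  10.3] T [-0.31  2.19 -0.14] op 0.0128
```

Request:
servo_tool(
  rows="0 0 0.05 -0.0005 0 0 -1;0 0 0.03 0 0 0 -1;0 0 0 0 0 0 -1",
)

```text
time_s: 15.15
tcp_pos: [0.6271, 0.0993, 0.1244]
ee_rot: [0.142, 0.99, -0.0, -0.0]
force: [-7.4, -1.2, 8.3]
opening: 0.0132
```

Run:
```python
from h import *
st();wlook("w10",[[0.6288,.099,.148]])
```

```text
t 15.15 tcp [0.6271 0.0993 0.1244] ydir 73.7 z [-0. -0. -1.] q [ 0.31  0.82 -0.91  1.63  0.73  1.06  0.47] F [-7.4 -1.2  8.3] T [-0.08  1.77 -1.74] op 0.0132
[[260.0, 276.0]]
```

View pics/w10.png

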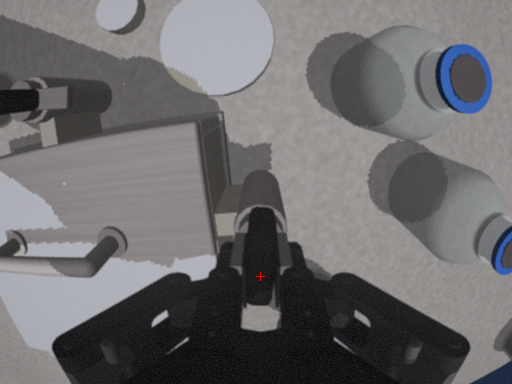

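Request:
servo_tool(
  rows="0 0 0 0 0 0 0;0 0 0 0 0 0 0;0 0 0 0 0 0 0;0 0 0 0 0 0.03 0;0 0 0 0 0 0.04 0;0 0 0 0 0 0.04 0",
)

```text
time_s: 15.8
tcp_pos: [0.6269, 0.0998, 0.2346]
ee_rot: [0.14, 0.99, 0.0, -0.0]
force: [1.0, 0.0, 0.3]
opening: 0.0425
```

Request:
servo_tool(
  rows="0 0 -0.123 -0.0023 -0.0122 0 0;0 0 -0.123 -0.0023 -0.0122 0 0;0 0 -0.123 -0.0023 -0.0122 0 0;0 0 -0.123 -0.0023 -0.0122 0 0;0 0 -0.123 -0.0023 -0.0122 0 0;0 0 -0.123 -0.0023 -0.0122 0 0;0 0 -0.123 -0.0023 -0.0122 0 0;0 0 -0.123 -0.0023 -0.0122 0 0;0 0 -0.123 -0.0023 -0.0122 0 0;0 0 -0.123 -0.0023 -0.0122 0 0",
)

```text
time_s: 16.8
tcp_pos: [0.6041, -0.0227, 0.2334]
ee_rot: [0.688, 0.726, 0.0, 0.0]
force: [0.3, 0.2, 0.4]
opening: 0.0428
```

Request:
servo_tool(
  rows="0 0 -0.123 -0.0023 -0.0122 0 0;0 0 -0.123 -0.0023 -0.0122 0 0;0 0 0 0 0 0 0;0 0 0 0 0 0 0",
)

```text
time_s: 17.2
tcp_pos: [0.5997, -0.0462, 0.2334]
ee_rot: [0.769, 0.64, 0.0, 0.0]
force: [-0.4, 0.9, 0.2]
opening: 0.0427
```

Run:
```python
from h import *
st();P=np.array([.599,-.048,.144]);d=.04*np.array([.185,.983,0])
wlook("w11",[P,P+d,P-d])
f=grab_frame("scene");cv2.imwrite("pics/s11.png",cv2.resize(f["color"][140:310,140:350],None,fx=3.5,fy=3.5))
```

```text
t 17.2 tcp [ 0.5997 -0.0462  0.2334] ydir -10.5 z [ 0.  0. -1.] q [ 0.43  0.55 -0.66  1.64  0.37  1.08 -0.52] F [-0.4  0.9  0.2] T [-0.01  0.02  0.02] op 0.0427
[[260.0, 200.0], [261.0, 151.0], [260.0, 243.0]]
```

View pics/w11.png

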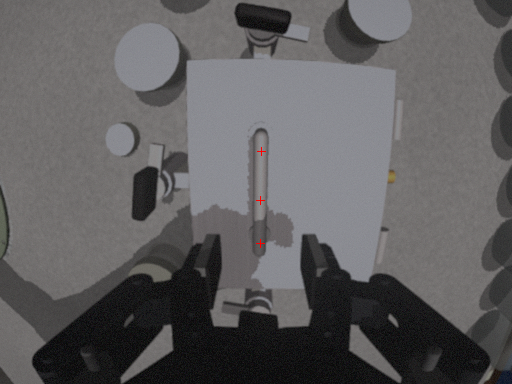

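View pics/s11.png

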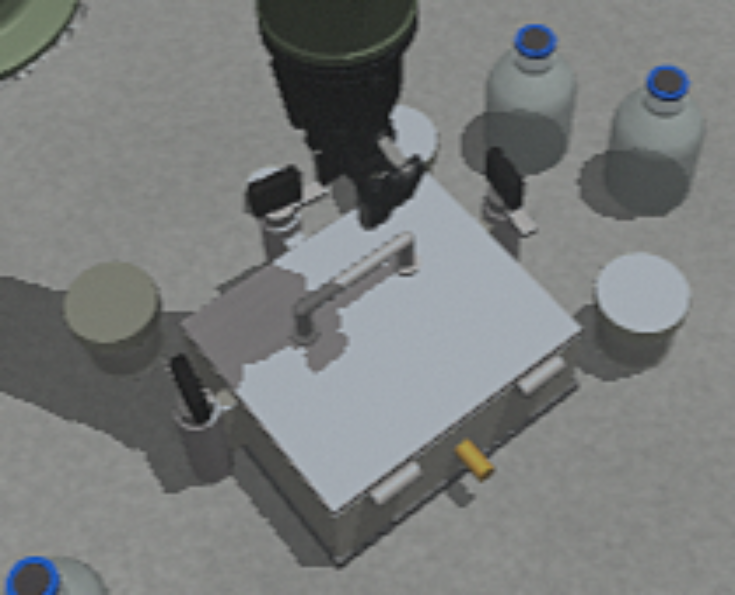

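Request:
servo_tool(
  rows="0 0 0 -0.001 -0.002 -0.03 0;0 0 0 0 0 -0.04 0;0 0 0 0 0 -0.03 0;0 0 0 0 0 -0.014 0;0 0 0 0 0 0 0;0 0 0 0 0 0 -1;0 0 0 0 0 0 -1;0 0 0 0 0 0 -1;0 0 0 0 0 0 -1;0 0 0 0 0 0 -1",
  squeeze=60,
)

```text
time_s: 18.3
tcp_pos: [0.5986, -0.0485, 0.1209]
ee_rot: [0.77, 0.638, 0.0, 0.0]
force: [-8.6, 1.9, 9.2]
opening: 0.01
```

Run:
```python
from h import *
st();wlook("w12",[[0.599,-.048,.144]])
```

```text
t 18.3 tcp [ 0.5986 -0.0485  0.1209] ydir -10.7 z [ 0.001 -0.    -1.   ] q [ 0.39  0.68 -0.6   1.74  0.48  0.87 -0.61] F [-8.6  1.9  9.2] T [ 0.33  1.51 -0.12] op 0.01
[[262.0, 271.0]]
```

View pics/w12.png

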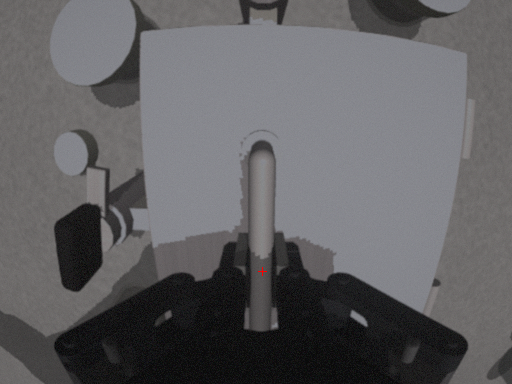

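```bash
cat > plan.py <<'E'
import numpy as np
yaw=np.radians(-10.6)
def tcp(a,b):
    r,p=138.6,np.radians(20.27)+a
    return np.array([-r*np.cos(p)-19*np.sin(b), r*np.sin(p)-19*np.cos(b)])
def rows(a0,a1,n,k=.5):
    A=np.linspace(a0,a1,n+1);o=[]
    for u,v in zip(A[:-1],A[1:]):
        d=(tcp(v,k*v)-tcp(u,k*u))/1e3;db=k*(v-u)
        o.append("%.4f %.4f 0 %.4f %.4f %.4f -1"%(-db*np.sin(yaw),db*np.cos(yaw),d[0]*np.cos(yaw),d[0]*np.sin(yaw),d[1]))
    return o
if __name__=="__main__":
    D=np.radians
    for o in rows(0,D(50),20): print(o)
E
python3 plan.py
```

```text
0.0040 0.0214 0 0.0018 -0.0003 0.0056 -1
0.0040 0.0214 0 0.0020 -0.0004 0.0055 -1
0.0040 0.0214 0 0.0022 -0.0004 0.0054 -1
0.0040 0.0214 0 0.0025 -0.0005 0.0053 -1
0.0040 0.0214 0 0.0027 -0.0005 0.0052 -1
0.0040 0.0214 0 0.0029 -0.0005 0.0051 -1
0.0040 0.0214 0 0.0031 -0.0006 0.0049 -1
0.0040 0.0214 0 0.0033 -0.0006 0.0048 -1
0.0040 0.0214 0 0.0035 -0.0007 0.0046 -1
0.0040 0.0214 0 0.0037 -0.0007 0.0044 -1
0.0040 0.0214 0 0.0039 -0.0007 0.0043 -1
0.0040 0.0214 0 0.0041 -0.0008 0.0041 -1
0.0040 0.0214 0 0.0043 -0.0008 0.0039 -1
0.0040 0.0214 0 0.0044 -0.0008 0.0037 -1
0.0040 0.0214 0 0.0046 -0.0009 0.0035 -1
0.0040 0.0214 0 0.0047 -0.0009 0.0033 -1
0.0040 0.0214 0 0.0048 -0.0009 0.0030 -1
0.0040 0.0214 0 0.0050 -0.0009 0.0028 -1
0.0040 0.0214 0 0.0051 -0.0010 0.0026 -1
0.0040 0.0214 0 0.0052 -0.0010 0.0023 -1
```

Request:
servo_tool(
  rows="0.004 0.0214 0 0.0018 -0.0003 0.0056 -1;0.004 0.0214 0 0.002 -0.0004 0.0055 -1;0.004 0.0214 0 0.0022 -0.0004 0.0054 -1;0.004 0.0214 0 0.0025 -0.0005 0.0053 -1;0 0 0 0 0 0 -1",
)

```text
time_s: 18.85
tcp_pos: [0.6067, -0.0501, 0.1423]
ee_rot: [0.769, 0.638, -0.028, -0.034]
force: [-8.9, 2.9, 2.2]
opening: 0.0099
```

Run:
```python
from h import *
st();wlook("w13",[[0.599,-.048,.144]])
f=grab_frame("scene");cv2.imwrite("pics/s13.png",cv2.resize(f["color"][140:310,140:350],None,fx=3.5,fy=3.5))
```

```text
t 18.85 tcp [ 0.6067 -0.0501  0.1423] ydir -10.7 z [-0.087  0.016 -0.996] q [ 0.39  0.71 -0.62  1.62  0.42  1.04 -0.54] F [-8.9  2.9  2.2] T [ 0.44  1.82 -0.12] op 0.0099
[[246.0, 249.0]]
```

View pics/s13.png

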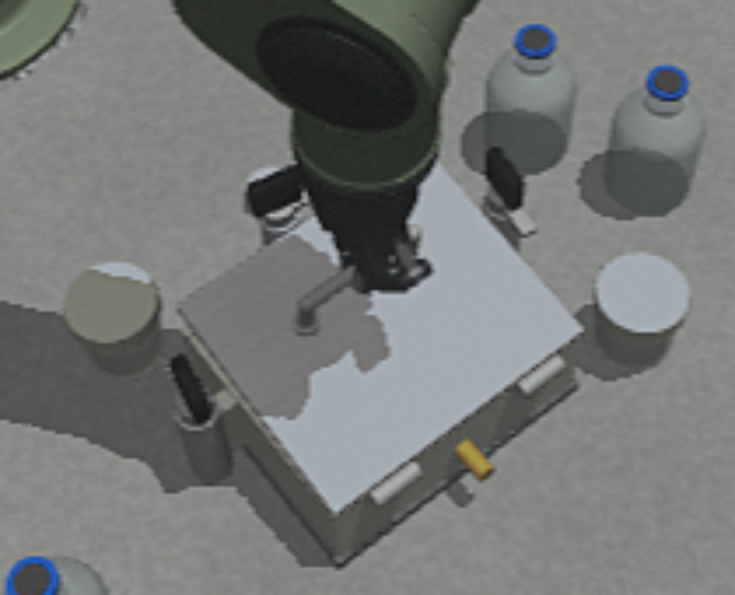

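The lid is rising cleanly with low forces. Continuing along the arc.

Request:
servo_tool(
  rows="0.004 0.0214 0 0.0027 -0.0005 0.0052 -1;0.004 0.0214 0 0.0029 -0.0005 0.0051 -1;0.004 0.0214 0 0.0031 -0.0006 0.0049 -1;0.004 0.0214 0 0.0033 -0.0006 0.0048 -1;0.004 0.0214 0 0.0035 -0.0007 0.0046 -1;0.004 0.0214 0 0.0037 -0.0007 0.0044 -1;0 0 0 0 0 0 -1",
)

```text
time_s: 19.65
tcp_pos: [0.6257, -0.0539, 0.1714]
ee_rot: [0.765, 0.634, -0.07, -0.084]
force: [-12.1, 0.1, 5.1]
opening: 0.0099
```

Run:
```python
from h import *
st()
```

```text
t 19.65 tcp [ 0.6257 -0.0539  0.1714] ydir -10.7 z [-0.215  0.04  -0.976] q [ 0.37  0.78 -0.62  1.42  0.36  1.29 -0.47] F [-12.1   0.1   5.1] T [ 0.06  2.69 -0.06] op 0.0099
```

Request:
servo_tool(
  rows="0.004 0.0214 0 0.0035 -0.0007 0.0043 -1;0.004 0.0214 0 0.0037 -0.0008 0.0041 -1;0.004 0.0214 0 0.0043 -0.0008 0.0039 -1;0.004 0.0214 0 0.0044 -0.0008 0.0037 -1;0.004 0.0214 0 0.0046 -0.0009 0.0035 -1;0 0 0 0 0 0 -1",
)

```text
time_s: 20.25
tcp_pos: [0.6464, -0.0581, 0.191]
ee_rot: [0.759, 0.63, -0.105, -0.126]
force: [-11.0, -0.4, 6.6]
opening: 0.0099
```

Run:
```python
from h import *
st()
```

```text
t 20.25 tcp [ 0.6464 -0.0581  0.191 ] ydir -10.7 z [-0.318  0.059 -0.946] q [ 0.33  0.85 -0.6   1.23  0.33  1.5  -0.43] F [-11.   -0.4   6.6] T [-0.18  2.72  0.03] op 0.0099
```

Request:
servo_tool(
  rows="0.004 0.0214 0 0.0047 -0.0009 0.0033 -1;0.004 0.0214 0 0.0048 -0.0009 0.003 -1;0.004 0.0214 0 0.005 -0.0009 0.0028 -1;0.004 0.0214 0 0.0051 -0.001 0.0026 -1;0 0 0 0 0 0 -1;0 0 0 0 0 0 -1;0 0 0 0 0 0 -1",
)

```text
time_s: 20.95
tcp_pos: [0.6657, -0.062, 0.2032]
ee_rot: [0.753, 0.625, -0.132, -0.158]
force: [-9.6, -2.3, 9.1]
opening: 0.0096
```

Run:
```python
from h import *
from scipy.spatial.transform import Rotation as Rn
st();s=sense();M=Rn.from_quat(s["ee_rot"]).as_matrix()
g=s["tcp_pos"]-.019*M[:,2]
y=np.radians(-10.6);e=np.array([np.cos(y),np.sin(y)])
for C in([.6287,-.0538],[.627,-.0545]):
    H=np.array(C)+.1*e
    dx=(g[:2]-H)@e;dz=g[2]-.09;print(dx,dz,np.hypot(dx,dz),np.degrees(np.arctan2(dz,-dx))-20.27)
wlook("w14",[g])
for n in("scene","top"):
    f=grab_frame(n);cv2.imwrite(f"pics/{n}14.png",f["color"])
    c=f["color"][140:310,140:350] if n=="scene" else f["color"][90:280,150:460]
    cv2.imwrite(f"pics/{n}14c.png",cv2.resize(c,None,fx=2.5,fy=2.5))
```

```text
t 20.95 tcp [ 0.6657 -0.062   0.2032] ydir -10.7 z [-0.396  0.074 -0.915] q [ 0.3   0.93 -0.59  1.05  0.32  1.67 -0.4 ] F [-9.6 -2.3  9.1] T [-0.21  2.54  0.14] op 0.0096
-0.054447973130789196 0.1305798590896827 0.14147678741734465 47.0952945172436
-0.05290574898266382 0.1305798590896827 0.1408904463592121 47.67417243247239
[[260.0, 268.0]]
```

View pics/w14.png

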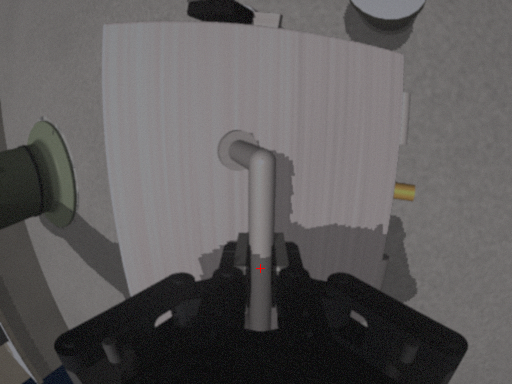

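View pics/scene14c.png

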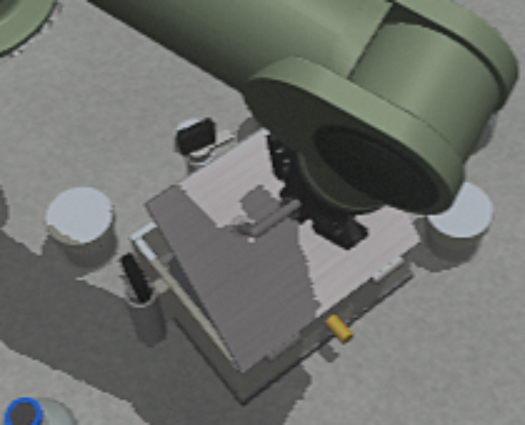

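View pics/top14c.png

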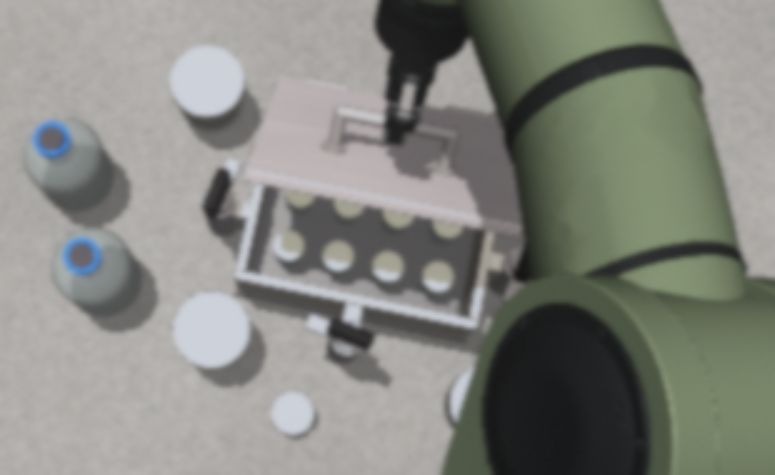

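Run:
```python
import cv2
a=cv2.imread("pics/top14.png")[110:220,235:375];cv2.imwrite("pics/z1.png",cv2.resize(a,None,fx=5.5,fy=5.5,interpolation=cv2.INTER_CUBIC))
a=cv2.imread("pics/scene14.png")[190:310,180:320];cv2.imwrite("pics/z2.png",cv2.resize(a,None,fx=5,fy=5,interpolation=cv2.INTER_CUBIC))
```

```text
(no output)
```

View pics/z1.png

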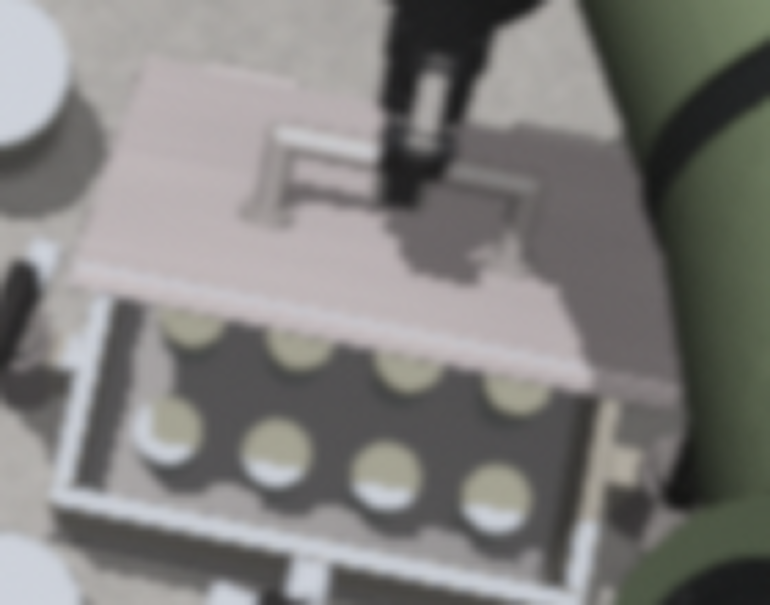

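View pics/z2.png

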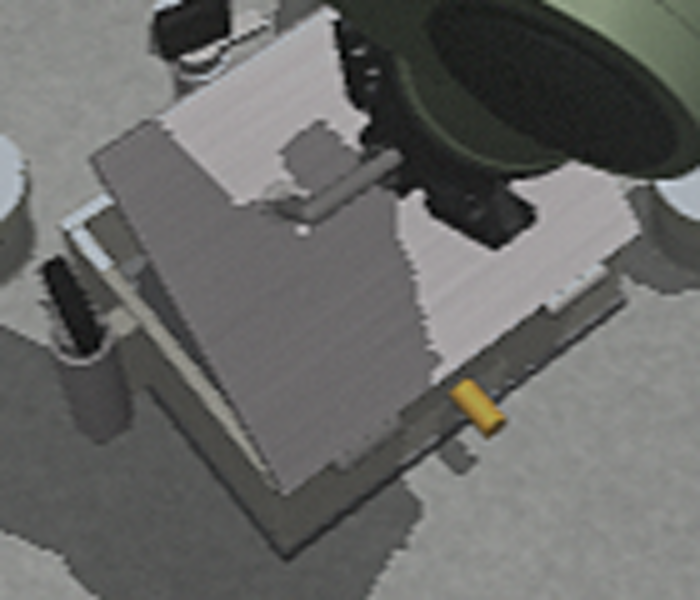

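Run:
```python
from h import *
T=grab_frame("top");S=grab_frame("scene")
def ang(f,px,C,yaw,side,h):
    y=np.radians(yaw);ex=np.array([np.cos(y),np.sin(y),0]);ey=np.array([-np.sin(y),np.cos(y),0])
    H=np.array([*C,.09])+.1*ex
    a=cast(f,px,0)[0];b=cast(f,px,.4)[0]
    k=(side*.12-(a-H)@ey)/((b-a)@ey);P=a+k*(b-a)-H
    x,z=P@ex,P[2];return round(x,4),round(z,4),round(np.hypot(x,z),4),round(np.degrees(np.arctan2(z,-x)-np.arctan2(h,.2)),2)
for C in([.6287,-.0538],[.627,-.0545],[.630,-.054]):
  for yaw in(-10.6,):
    print(C,yaw,"topTL",ang(T,(249.9,157.6),C,yaw,1,.012),"topBL",ang(T,(247.7,161.6),C,yaw,1,0),"sceneTR",ang(S,(198.4,222),C,yaw,-1,.012))
    y=np.radians(yaw);ex=np.array([np.cos(y),np.sin(y),0]);ey=np.array([-np.sin(y),np.cos(y),0]);H=np.array([*C,.09])+.1*ex
    for a in (46,48,50):
        r=np.radians(a);u=-np.cos(r)*ex+np.array([0,0,np.sin(r)]);n=np.sin(r)*ex+np.array([0,0,np.cos(r)])
        print(a,proj(T,[H+.2*u+.012*n+.12*ey,H+.2*u+.12*ey]).round(1).tolist(),proj(S,H+.2*u+.012*n-.12*ey).round(1))
```

```text
[0.6287, -0.0538] -10.6 topTL (np.float64(-0.1095), np.float64(0.0822), np.float64(0.1369), np.float64(33.47)) topBL (np.float64(-0.1289), np.float64(0.1199), np.float64(0.176), np.float64(42.94)) sceneTR (np.float64(-0.1302), np.float64(0.1522), np.float64(0.2003), np.float64(46.01))
46 [[247.1, 158.5], [246.4, 163.3]] [[198.4 222. ]]
48 [[247.5, 155.5], [246.8, 160.5]] [[199.5 222.5]]
50 [[248.0, 152.5], [247.3, 157.6]] [[200.6 223.1]]
[0.627, -0.0545] -10.6 topTL (np.float64(-0.1112), np.float64(0.0951), np.float64(0.1463), np.float64(37.1)) topBL (np.float64(-0.1303), np.float64(0.1323), np.float64(0.1857), np.float64(45.43)) sceneTR (np.float64(-0.1263), np.float64(0.1562), np.float64(0.2009), np.float64(47.6))
46 [[247.4, 159.3], [246.7, 164.1]] [[197.7 221.8]]
48 [[247.9, 156.3], [247.1, 161.3]] [[198.7 222.3]]
50 [[248.3, 153.3], [247.6, 158.4]] [[199.9 222.9]]
[0.63, -0.054] -10.6 topTL (np.float64(-0.1107), np.float64(0.0817), np.float64(0.1375), np.float64(32.99)) topBL (np.float64(-0.13), np.float64(0.1194), np.float64(0.1765), np.float64(42.56)) sceneTR (np.float64(-0.1317), np.float64(0.152), np.float64(0.2011), np.float64(45.67))
46 [[247.2, 157.9], [246.5, 162.7]] [[198.7 222.3]]
48 [[247.6, 154.9], [246.9, 159.9]] [[199.8 222.9]]
50 [[248.1, 151.9], [247.4, 157.0]] [[200.9 223.5]]
```

Request:
servo_tool(
  rows="0.002 0.0107 0 0.0029 -0.0005 0.0013 -1;0.002 0.0107 0 0.0029 -0.0005 0.0013 -1;0 0 0 0 0 0 -1;0 0 0 0 0 0 -1;0 0 0 0 0 0 -1",
)

```text
time_s: 21.7
tcp_pos: [0.6718, -0.0632, 0.2062]
ee_rot: [0.752, 0.623, -0.138, -0.166]
force: [-8.9, -2.3, 11.8]
opening: 0.0096
```

Run:
```python
from h import *
from scipy.spatial.transform import Rotation as Rn
st();s=sense();M=Rn.from_quat(s["ee_rot"]).as_matrix()
g=s["tcp_pos"]-.017*M[:,2]
y=np.radians(-10.6);e=np.array([np.cos(y),np.sin(y)])
for C in([.6287,-.0538],[.627,-.0545]):
    H=np.array(C)+.1*e
    dx=(g[:2]-H)@e;dz=g[2]-.09;print(dx,dz,np.hypot(dx,dz),np.degrees(np.arctan2(dz,-dx))-20.27)
for n in("scene","top"):
    f=grab_frame(n);cv2.imwrite(f"pics/{n}15.png",f["color"])
a=cv2.imread("pics/top15.png")[110:220,235:375];cv2.imwrite("pics/z3.png",cv2.resize(a,None,fx=5.5,fy=5.5,interpolation=cv2.INTER_CUBIC))
a=cv2.imread("pics/scene15.png")[190:310,180:320];cv2.imwrite("pics/z4.png",cv2.resize(a,None,fx=5,fy=5,interpolation=cv2.INTER_CUBIC))
```

```text
t 21.7 tcp [ 0.6718 -0.0632  0.2062] ydir -10.7 z [-0.415  0.077 -0.907] q [ 0.28  0.95 -0.58  1.    0.31  1.71 -0.39] F [-8.9 -2.3 11.8] T [-0.36  2.47  0.22] op 0.0096
-0.04877999658487469 0.13158288055502154 0.1403336827777902 49.38940585031608
-0.047237772436749315 0.13158288055502154 0.1398050843136371 49.98204778282192
```

View pics/z3.png

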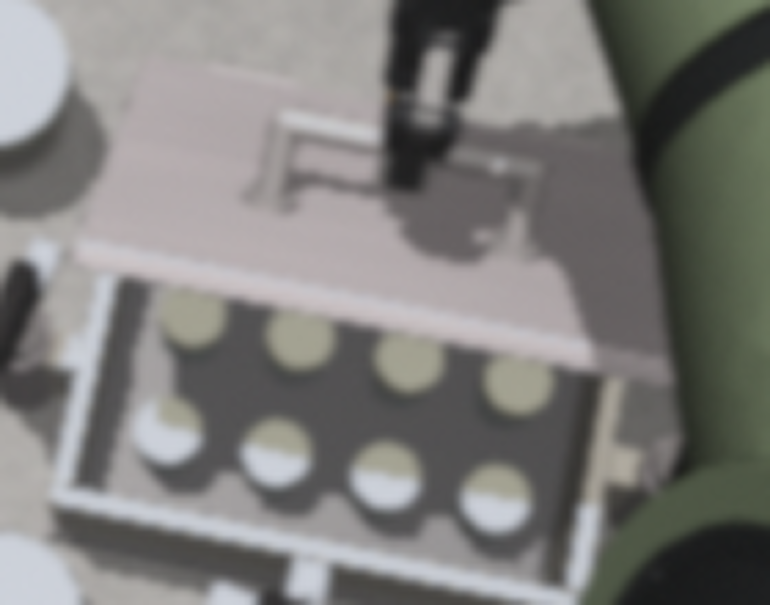

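View pics/z4.png

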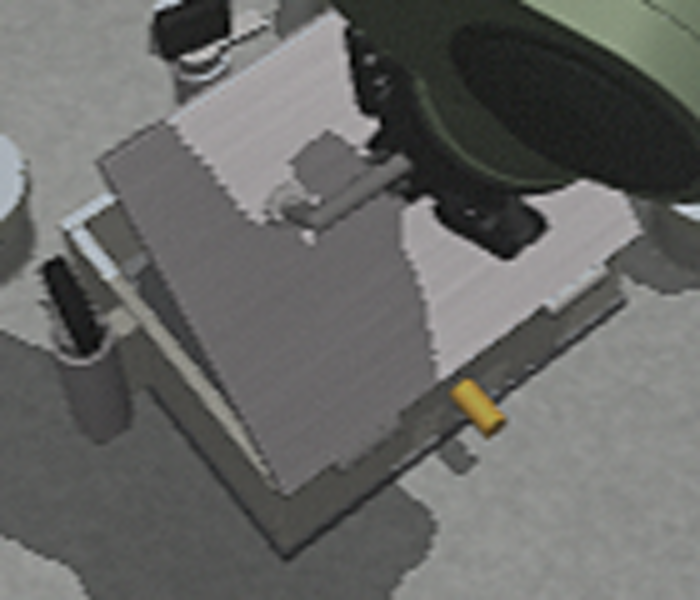

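Request:
servo_tool(
  rows="0 0 0 0.001 -0.0002 0.0004 -1;0 0 0 0 0 0 -1;0 0 0 0 0 0 -1;0 0 0 0 0 0 -1;0 0 0 0 0 0 -1;0 0 0 0 0 0 -1;0 0 0 0 0 0 -1;0 0 0 0 0 0 -1;0 0 0 0 0 0 -1;0 0 0 0 0 0 -1",
)

```text
time_s: 22.8
tcp_pos: [0.6728, -0.0633, 0.2066]
ee_rot: [0.752, 0.623, -0.138, -0.166]
force: [-8.9, -3.1, 11.8]
opening: 0.0095
```

Run:
```python
from h import *
from scipy.spatial.transform import Rotation as Rn
st();s=sense();M=Rn.from_quat(s["ee_rot"]).as_matrix()
g=s["tcp_pos"]-.017*M[:,2]
y=np.radians(-10.6);e=np.array([np.cos(y),np.sin(y)])
for C in([.6287,-.0538],[.627,-.0545]):
    H=np.array(C)+.1*e
    dx=(g[:2]-H)@e;dz=g[2]-.09;print(np.degrees(np.arctan2(dz,-dx))-20.27)
print(np.abs(s["qd"]).max())
for n in("scene","top"):
    f=grab_frame(n);cv2.imwrite(f"pics/{n}16.png",f["color"])
```

```text
t 22.8 tcp [ 0.6728 -0.0633  0.2066] ydir -10.7 z [-0.414  0.077 -0.907] q [ 0.28  0.95 -0.58  0.99  0.32  1.72 -0.39] F [-8.9 -3.1 11.8] T [-0.37  2.39  0.31] op 0.0095
49.84181051639351
50.43610538011852
0.0018198791815182186
```

View pics/scene16.png

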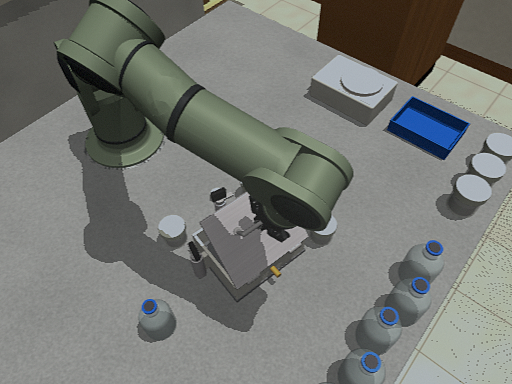

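View pics/top16.png

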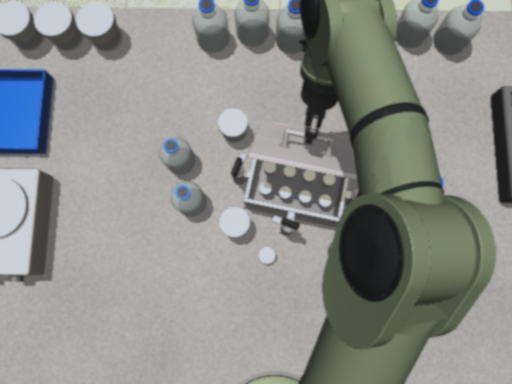

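Run:
```python
from h import *
st();print(job_done())
```

```text
t 22.9 tcp [ 0.6728 -0.0633  0.2065] ydir -10.7 z [-0.415  0.077 -0.907] q [ 0.28  0.95 -0.58  0.99  0.32  1.72 -0.39] F [-9.1 -2.6 12.3] T [-0.32  2.43  0.28] op 0.0095
the job is handed in; nothing more can be done
None
```

All three wing bolts are undone, and the gripper is holding the lid open at about 50°. I handed the job in at 22.9 s of the 67 s allowed.

- **Bolts:** I turned them in the order right, front, left, each anticlockwise until the twist at the wrist jumped to 1.1–1.7 N m. Friction alone would give about 0.05 N m, so each was against its end stop. The cameras showed the tongues turned clear of the lid.
- **Lid:** The gripper holds the handle with a 60 N squeeze command. From the gripper position the angle is 49.8–50.4°, depending on which chamber position I assume. The lid's corners in the images gave 48.5–50.5° just before a final 0.4° correction. I did not measure the corners again after that.
- **Steadiness:** In the last second the joint speeds were near zero and the wrist force was about 15 N.
- **Bystanders:** The ones I could see in the final pictures stand where they were. One bottle and one jar were partly hidden by the arm in the last top view. The side camera showed that bottle upright.

The finger opening read about 10 mm on the 12 mm handle bar and drifted from 10.0 to 9.5 mm during the lift. The hold stayed steady at the end.

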